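# Hang a lamp head on the spring-balanced arm beside the microscope

### The job

Pick up the lamp head that stands on the bench by its orange grip and hang it in the open fork of the spring-balanced arm: neck in the slot, collar seated behind the yellow stops. Do not press hard or drive the arm to its bottom stop; keep hold while the arm sinks under the lamp's weight and let go only once the arm carries the lamp and has settled, so that it stays still and does not jump up or down when you release. Leave the lamp hanging there and the dish, eyepiece and mouse where they are.

Things in the scene. Friction and masses are not known exactly. Their poses are not given: they have to be found in the camera images.
- lamp_grip (a point): Centre of the lamp's orange square grip, 24 x 24 mm and 52 mm tall (123 to 175 mm above the lamp's underside, this point at 149 mm); x and y square to the grip's faces, z up.
- lamp_collar (a point): Centre of the underside of the lamp's round collar (42 mm across, 8 mm thick, lower edge bevelled to 34 mm), 34 mm below the centre of the grip and 115 mm above the lamp's underside; axes as the grip.
- fork_seat (a point): Point on the fork's flat top where the centre of the collar's underside must rest, about 0.28 m above the bench while empty. z up; the slot runs along x, open to this frame's -x (away from the stand). Enter from -x with the collar 12 to 25 mm above the seat, then lower it behind the yellow stops (22 to 31 mm to -x, 8 mm high). The neck has 3 mm of play sideways, 3.5 mm along the slot.
- balance_arm (a joint): Angle in rad of the arm, 220 mm long between pivots: about 0 while empty, growing as the fork sinks (about 2.2 mm per 0.01 rad); the empty arm points 0.25 rad above level; a linkage keeps the fork level, and as it sinks it also swings outward to -x of the seat by up to 7 mm. A damped spring carries it: it sinks about 11 mm per newton (some 25 to 105 mm under the lamp). Bottom stop at 0.62.
- stand: White stand that carries the arm: round foot 124 mm across, steel column and white head, 240 mm tall, fixed to the bench. Origin at the centre of the foot's underside; the arm points along its -x, the fork's seat 271 mm out.
- petri_dish: Bystander: clear, pale round dish with lid, 92 mm across, 17 mm high; origin at the centre of its underside.
- eyepiece: Bystander: black microscope eyepiece standing upright, 52 mm across, 66 mm high; origin at the centre of its underside.
- mouse: Bystander: grey computer mouse, 100 x 58 mm, 31 mm high; origin at the centre of its underside.
- lamp: Lamp head, round, 175 mm tall, 0.25 to 0.93 kg (differs each time), standing upright on the bench. From below: black finned housing with white ends, 60 mm across and 70 mm high; steel neck 14 mm across up to 115 mm; white collar up to 123 mm; orange grip up to 175 mm. Origin at the centre of its underside.
- fork: Fork at the free end of the white arm: two level aluminium prongs 10 mm thick, slot 20 mm wide between them, a yellow stop standing on each prong near its end and yellow flared lips that end 52 mm to -x of the seat. Origin at its pivot on the arm, 58 mm to +x of the seat and 10 mm below it; axes as the seat.
Things that resemble listed ones, but are neither listed nor needed, are in the scene too. There is more than one size of the lamp; the one meant has the size given above.

How it is judged:
On the way, in this order (a step that is already met when the one before it is completed fails the run):
1. the lamp is lifted clear of the bench in the gripper (height (world z) of lamp_collar above 0.15 m and contact force between the fingers and lamp above 0.5 N and contact force between lamp and fork below 0.1 N), for 0.2 s.
2. still held, the lamp sits in the fork, the arm has sunk under it and is still (horizontal distance between lamp_collar and fork_seat below 0.008 m and z of lamp_collar in the frame of fork_seat between -0.003 and 0.003 m and velocity of joint balance_arm between -0.06 and 0.06 rad/s and value of joint balance_arm above 0.08 rad and contact force between the fingers and lamp above 0.5 N and contact force between lamp and fork above 1 N), for 0.2 s.
At the end, for the whole second after the job is handed in: The lamp hangs upright (within 0.12 rad) in the fork, the collar's underside within 8 mm of the seat centre sideways and 3 mm in height, released, with the arm sunk (joint above 0.08 rad) and at rest (horizontal distance between lamp_collar and fork_seat below 0.008 m and z of lamp_collar in the frame of fork_seat between -0.003 and 0.003 m and velocity of joint balance_arm between -0.05 and 0.05 rad/s and value of joint balance_arm above 0.08 rad and angle between lamp_collar's own z axis and vertical below 0.12 rad and linear speed of lamp below 0.02 m/s and contact force between the fingers and lamp below 0.05 N); the robot touches nothing.
It fails at once if released before the arm had settled: the arm moves by itself (faster than 0.22 rad/s) with the lamp in the fork and no longer held (contact force between the fingers and lamp below 0.05 N and distance between lamp_collar and fork_seat below 0.03 m and (velocity of joint balance_arm above 0.22 rad/s or velocity of joint balance_arm below -0.22 rad/s)).
It fails at once if the lamp is forced against the fork with more than 25 N (contact force between lamp and fork above 25 N).
It fails at once if the arm is driven down to its bottom stop (joint beyond 0.58 rad) (value of joint balance_arm above 0.58 rad).
It fails at once if a bystander (dish, eyepiece or mouse) is moved by more than 20 mm (distance of any of petri_dish, eyepiece, mouse from where it was at the start of the episode above 0.02 m).
It also fails if it takes over 67 s, if anything falls off the work surface, if the arm or the gripper's body presses on something with over 40 N, if the wrist force passes 120 N, or if a joint passes its speed limit or range.

### The arm

A 6-joint arm with a two-finger parallel gripper is mounted at the origin on the work surface. World frame = base frame: x ahead of the robot, y to its left, z up, the work surface at z = 0. Lengths are in m, angles in rad, forces in N, time in s.
With the tool pointing down it reaches from about 0.35 to 0.975 m from the base axis. Payload 17.4 kg.
Tool frame: the origin (TCP) lies between the finger pads; the fingertips stand 17 mm ahead of it and the grasp point (between the pads) lies 2 mm behind it; y points along the fingers, z is the direction in which the jaws open and shut, and the axes are right-handed (so a half turn about y gives the same grasp; the last joint's range is limited). The gripper opens to 85 mm and grips with 20 to 120 N. Pads are 22 mm wide; open, the fingers measure 114 mm over their backs; the gripper's body (76 mm by 85 mm) begins 54 mm behind the grasp point. The pads swing forward as they close: fully open they stand 13 mm farther back than shut.
Start: joints at [-0.038, 0.116, 1.442, -0, 1.584, -0.038], TCP at [0.675, -0, 0.218] pointing down, gripper open.
Joint ranges: [-2.83, 2.83], [-0.83, 2.19], [0.07, 2.5], [-1.14, 4.28], [0.01, 3], [-2.97, 2.97]. Speed limits (rad/s): [1.89, 1.89, 2.22, 3.14, 3.14, 3.14].

### API

Orientations are given as a rotation vector (axis times angle).
In Python, from bench import bot gives the robot as it stands.
- The arm moves only by the tool jog_arm, never from a script. Its argument "targets" is a list that holds one entry, the list of rows, each a list of 7 numbers: the shift along the tool's x, y, z in cm, then the turn, a rotation vector about the tool's x, y, z in degrees, then the opening, from 0 (shut) to 1 (fully open). In form: [[[dx, dy, dz, ax, ay, az, hand], ...]]. A call has 1 to 10 rows; each row is the pose to reach, as a shift and turn from the pose commanded when the call began, along the tool's axes at that moment; what a row does not reach only later rows make up. A row lasts 1/12 s, in which the tool goes at most 41.7 mm and 7.16 degrees, less where a joint would pass 70% of its speed; a pose out of reach is approached as far as the arm can. A call with a gripper value outside its range is refused whole. The fingers move at their own pace and stop on an object; "newtons" is the grip in N (left out, the last holds). Time passes only in rows, so rows that repeat a pose let the fingers close. It gives the time, the measured TCP pose, the force and the opening at its end, in the units of the state.
- bot.state(): the state, without advancing time (a new reading comes with each control period).
- bot.camera(name): name is "scene" or "side" or "wrist"; returns a dict with "frame" (420x560x3 uint8, red, green, blue), "fx", "fy", "cx", "cy" (pixels), "distortion" ([k1, k2, p1, p2, k3] as OpenCV has them; the pictures are not rectified), "world_from_camera" (4x4, takes a point from camera to world coordinates); the wrist camera has in their place "T_tool_cam" (4x4, takes a point from camera to tool coordinates, whose origin is the TCP and whose axes are the tool frame's). Camera axes: x right, y down, z forward; pixel columns grow to the right and rows downward; lengths in m; the calibration is good to about 2 mm. A picture is of the moment at which its call begins: read the wrist's pose just before it. There is no depth.
- bot.finish_job(): hands the job in, once; it reports no verdict.
The state is a dict: "t": time; "joints": joint angles; "qd": joint speeds; "effort": joint torques, N m; "tool_pos": TCP position; "ee_rot": TCP orientation; "ft_force": force on the tool from outside, world axes, zero at the start; "moment": the same for the moment, N m; "width": finger opening in m.
Only numpy, scipy, OpenCV 4.12 (cv2) and the standard library are available. Lean on these libraries where they do the work, as an engineer would, in place of code of your own. Each camera call takes 0.05 s, during which the arm holds its last target. There are 200 camera calls.

## Working session

There is one attempt and no reset: what is moved stays moved. The work goes in short steps, Python scripts to look and compute and a tool call to move; the robot and the scene stay as the last step left them, time stands still between calls to the robot, and variables do not carry over. Pictures are saved under pics/ and viewed, about 8 in all and at most 12, crops included, and the job is handed in when it is done.

Besides the shell and the picture viewer there is one more tool, called after ">>>" as a command line: name --argument value ..., lists and objects as JSON in quotes. jog_arm: Moves the arm, as the interface text tells. Its arguments: {"type":"object","properties":{"targets":{"type":"array","items":{"type":"array","items":{"type":"array","items":{"type":"number"}}}},"newtons":{"type":"number"}},"required":["targets"]}

```bash
ls; mkdir -p pics
cat > h.py <<'E'
import numpy as np, cv2, pickle
from bench import bot
from scipy.spatial.transform import Rotation as R
def snap(name, tag):
    s=bot.state(); c=bot.camera(name)
    if name=='wrist':
        T=np.eye(4);T[:3,:3]=R.from_rotvec(s['ee_rot']).as_matrix();T[:3,3]=s['tool_pos']
        c['world_from_camera']=T@np.array(c['T_tool_cam'])
    pickle.dump(c,open(f'pics/{tag}.pkl','wb')); cv2.imwrite(f'pics/{tag}.png',c['frame'][:,:,::-1]); return c
def load(tag): return pickle.load(open(f'pics/{tag}.pkl','rb'))
def K(c): return np.array([[c['fx'],0,c['cx']],[0,c['fy'],c['cy']],[0,0,1.]])
def ray(c,uv):
    p=cv2.undistortPoints(np.array([[uv]],float),K(c),np.array(c['distortion'],float))[0,0]
    T=np.array(c['world_from_camera']); d=T[:3,:3]@np.array([p[0],p[1],1.]); return T[:3,3],d/np.linalg.norm(d)
def onz(c,uv,z):
    o,d=ray(c,uv); return o+d*(z-o[2])/d[2]
def tri(rs):
    A=sum(np.eye(3)-np.outer(d,d) for o,d in rs); b=sum((np.eye(3)-np.outer(d,d))@o for o,d in rs); x=np.linalg.solve(A,b)
    return x,[np.linalg.norm(np.cross(x-o,d)) for o,d in rs]
def proj(c,P):
    T=np.linalg.inv(np.array(c['world_from_camera'])); P=np.atleast_2d(P)
    return cv2.projectPoints(P,cv2.Rodrigues(T[:3,:3])[0],T[:3,3],K(c),np.array(c['distortion'],float))[0][:,0]
def blobs(c,mask,amin=30):
    n,l,s,ce=cv2.connectedComponentsWithStats(mask.astype(np.uint8)); return [(s[i].tolist(),ce[i].round(1).tolist()) for i in range(1,n) if s[i][4]>=amin]
E
python3 - <<'E'
from h import *
for n in('scene','side'):
    c=snap(n,n+'0'); print(n,np.round(c['world_from_camera'],3).tolist(),c['fx'])
    h=cv2.cvtColor(c['frame'],cv2.COLOR_RGB2HSV);H,S,V=cv2.split(h)
    print('or',blobs(c,(H>=4)&(H<=18)&(S>150)&(V>100)));print('ye',blobs(c,(H>19)&(H<=33)&(S>130)&(V>100),10))
a=np.hstack([cv2.imread('pics/scene0.png'),cv2.imread('pics/side0.png')]);
s=bot.state();print(s)
E
```

```text
pics
scene [[0.35, 0.769, -0.534, 1.197], [0.937, -0.29, 0.196, -0.244], [-0.004, -0.569, -0.822, 1.232], [0.0, 0.0, 0.0, 1.0]] 459.5327778085962
or [([328, 195, 5, 15, 40], [329.9, 201.5])]
ye [([270, 193, 8, 8, 38], [273.8, 196.2]), ([278, 203, 10, 8, 37], [281.9, 206.0])]
side [[0.995, -0.059, 0.078, 0.423], [-0.097, -0.692, 0.715, -0.939], [0.012, -0.719, -0.695, 1.089], [0.0, 0.0, 0.0, 1.0]] 497.04769843514265
or [([202, 145, 14, 29, 273], [209.0, 160.8]), ([230, 162, 17, 30, 335], [238.4, 178.6]), ([274, 178, 9, 19, 123], [277.8, 188.4])]
ye [([203, 146, 11, 7, 67], [208.1, 149.4]), ([232, 164, 13, 8, 73], [237.9, 167.3]), ([275, 179, 8, 5, 32], [278.1, 181.0]), ([302, 181, 8, 9, 50], [305.0, 185.4]), ([285, 185, 11, 8, 57], [289.7, 188.5])]
{'t': 0.1, 'joints': array([-3.77615425e-02,  1.16464531e-01,  1.44220649e+00, -2.10499302e-05,
        1.58400632e+00, -3.77834484e-02]), 'qd': array([-4.19942872e-04, -1.63127706e-03, -2.61395013e-03, -1.55073242e-05,
        7.65747284e-04, -1.09966481e-04]), 'effort': array([ 3.27868773e-03, -7.33665347e+01, -6.33786607e+01,  1.28913316e-04,
        5.13536113e-03,  3.94035328e-05]), 'tool_pos': array([6.74812567e-01, 1.77334301e-05, 2.17613143e-01]), 'ee_rot': array([-1.20999387,  1.2099918 , -1.20865592]), 'ft_force': array([-0.60890306, -0.69512308,  0.1092193 ]), 'moment': array([ 0.03554302, -0.01677732, -0.06144012]), 'width': 0.0855106103352201}
```

View pics/scene0.png

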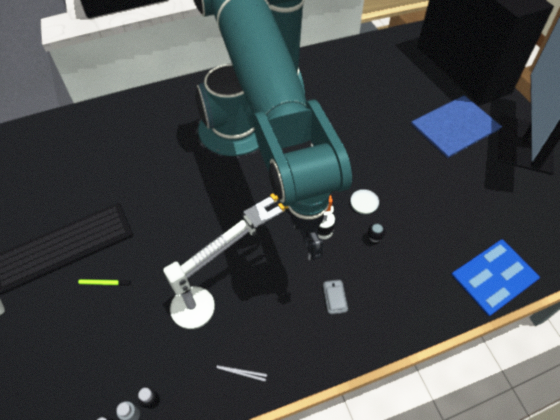

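View pics/side0.png

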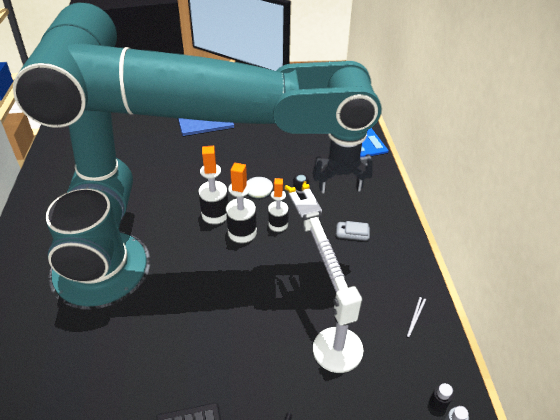

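Candidates for the lamp (side image): A at (209,161), B at (238,179), C at (278,188), all with orange grips. C looks small. The fork's yellow tips are at (290,188) and (305,185). Next: a size check with one close crop.

Run:
```python
from h import *
c=load('side0'); f=c['frame']
x0,y0,x1,y1=190,138,330,248
cv2.imwrite('pics/crop.png',cv2.resize(f[y0:y1,x0:x1,::-1],None,fx=5.6,fy=5.4,interpolation=cv2.INTER_CUBIC))
# for each lamp, hypothesis of full size: grip centre at z .149 -> base circle/top projection
h=cv2.cvtColor(f,cv2.COLOR_RGB2HSV);H,S,V=cv2.split(h)
m=(H>=4)&(H<=33)&(S>130)&(V>100)
for s,ce in blobs(c,m,100):
    P=onz(c,ce,.149); a=np.linspace(0,6.3,60)
    def ring(r,z): return np.c_[P[0]+r*np.cos(a),P[1]+r*np.sin(a),0*a+z]
    def bb(q): return np.r_[q.min(0),q.max(0)].round(1)
    print(s,ce,P.round(3),'house',bb(proj(c,np.r_[ring(.03,0),ring(.03,.07)])),'collar',bb(proj(c,np.r_[ring(.021,.115),ring(.021,.123)])),'grip h',bb(proj(c,np.r_[ring(.012,.123),ring(.012,.175)])))
```

```text
[178, 0, 51, 60, 675] [189.8, 32.4] [0.228 1.221 0.149] house [185.   45.7 199.4  65.3] collar [185.7  35.8 195.2  41.4] grip h [186.5  25.9 193.   38.9]
[3, 113, 31, 47, 887] [18.2, 133.2] [-0.331  0.49   0.149] house [ 17.  146.5  39.9 172.4] collar [ 14.6 135.8  27.4 144.9] grip h [ 12.3 124.9  24.1 141.4]
[202, 145, 14, 29, 349] [208.8, 158.6] [0.327 0.282 0.149] house [201.5 172.3 222.  200.9] collar [202.8 161.  216.5 171.5] grip h [204.1 149.4 213.4 167.7]
[230, 162, 17, 30, 422] [238.2, 176.3] [0.415 0.19  0.149] house [229.6 189.7 250.1 219.4] collar [231.6 178.5 245.8 189.7] grip h [233.6 166.8 242.7 185.7]
[273, 178, 10, 19, 164] [277.8, 186.7] [0.527 0.133 0.149] house [267.6 199.9 287.7 230.2] collar [270.5 188.7 285.  200.3] grip h [273.6 177.1 282.1 196.2]
```

View pics/crop.png

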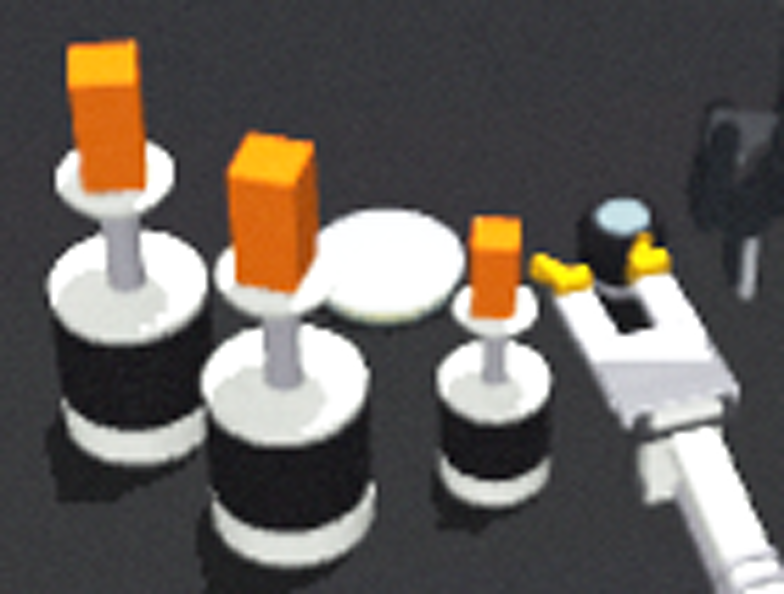

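Measured widths: A's housing is about 29 px, B's about 30 and C's about 20. At the given size C should be 20.1 px, with a grip 19 px tall (measured 19), so C at (278,188) is the lamp. A and B are about 1.45 times too big. Next I triangulate the fork, lamp, stand and bystanders.

Run:
```python
from h import *
s=load('scene0'); d=load('side0')
for a,b,n in [((273.8,196.2),(289.7,188.5),'lipLowx'),((281.9,206),(305,185.4),'lipHighx'),((329.9,201.5),(277.8,186.7),'grip?')]:
    x,e=tri([ray(s,a),ray(d,b)]); print(n,x.round(4),np.round(e,4))
def ell(c,seed):
    g=c['frame']; hsv=cv2.cvtColor(g,cv2.COLOR_RGB2HSV); m=((hsv[...,2]>190)&(hsv[...,1]<50)).astype(np.uint8)
    n,l,st,ce=cv2.connectedComponentsWithStats(m); return st[l[seed[1],seed[0]]],ce[l[seed[1],seed[0]]]
for n,c,p in [('foot scene',s,(200,315)),('foot side',d,(325,350)),('dish scene',s,(365,202)),('dish side',d,(260,187))]:
    st,ce=ell(c,p); print(n,st,ce.round(1),onz(c,ce,.01).round(3), onz(c,(st[0]+st[2]/2,st[1]+st[3]/2),.01).round(3))
print('eyep',onz(s,(376,229),.066).round(3),onz(d,(301,179),.066).round(3),'mouse',onz(s,(335,297),.02).round(3),onz(d,(353,231),.02).round(3))
# big lamps scale 1.45
for n,uv in(('A',(208.8,158.6)),('B',(238.2,176.3)),('C',(277.8,186.7))):
    for sc in (1.,1.4,1.5): print(n,sc,onz(d,uv,.149*sc).round(3))
print(proj(s,[[.527,.133,.149]]))
```

```text
lipLowx [ 0.5406 -0.0316  0.2846] [0.0009 0.0009]
lipHighx [ 0.5787 -0.0239  0.2864] [0.0002 0.0002]
grip? [0.5248 0.1414 0.1461] [0.004 0.004]
foot scene [171 290  43  38 994] [194.7 310.7] [ 0.648 -0.314  0.01 ] [ 0.641 -0.319  0.01 ]
foot side [ 313  327   51   45 1534] [337.4 350.8] [ 0.632 -0.328  0.01 ] [ 0.635 -0.325  0.01 ]
dish scene [351 190  28  23 496] [364.3 201. ] [0.474 0.3   0.01 ] [0.477 0.301 0.01 ]
dish side [229 177  44  20 514] [254.9 187.2] [0.466 0.296 0.01 ] [0.454 0.298 0.01 ]
eyep [0.612 0.262 0.066] [0.613 0.259 0.066] mouse [0.752 0.07  0.02 ] [0.747 0.061 0.02 ]
A 1.0 [0.327 0.282 0.149]
A 1.4 [0.334 0.205 0.209]
A 1.5 [0.335 0.185 0.224]
B 1.0 [0.415 0.19  0.149]
B 1.4 [0.415 0.118 0.209]
B 1.5 [0.415 0.1   0.224]
C 1.0 [0.527 0.133 0.149]
C 1.4 [0.52  0.065 0.209]
C 1.5 [0.518 0.048 0.223]
[[327.17217049 203.67203597]]
```

Run:
```python
from h import *
c=snap('wrist','w0'); print(np.round(c['T_tool_cam'],3).tolist(),c['fx'],np.round(c['world_from_camera'],3).tolist()); print(R.from_rotvec(bot.state()['ee_rot']).as_matrix().round(3))
```

```text
[[-0.001, 0.95, 0.312, -0.08], [0.001, -0.312, 0.95, -0.156], [1.0, 0.001, -0.001, 0.001], [0.0, 0.0, 0.0, 1.0]] 316.54541156266635 [[1.0, 0.001, -0.002, 0.676], [0.001, -0.95, -0.312, 0.08], [-0.002, 0.312, -0.95, 0.373], [0.0, 0.0, 0.0, 1.0]]
[[ 0.    -0.001  1.   ]
 [-1.     0.     0.   ]
 [-0.    -1.    -0.001]]
```

>>> jog_arm --targets '[[[0, -4, 0, 0, 0, 0, 1], [0, -8, 0, 0, 0, 0, 1], [0, -12, 0, 0, 0, 0, 1], [-2, -16, -1, 0, 0, 0, 1], [-4, -18, -4, 0, 0, 0, 1], [-7, -18, -7, 0, 0, 0, 1], [-10, -18, -10, 0, 0, 0, 1], [-10, -18, -12.5, 0, 0, 0, 1], [-10, -18, -12.5, 0, 0, 0, 1], [-10, -18, -12.5, 0, 0, 0, 1]]]'

```text
t: 0.98
tool_pos: [0.5491, 0.1004, 0.3991]
ee_rot: [-1.209, 1.207, -1.209]
ft_force: [0.3, -0.4, -0.1]
width: 0.0855
```

Run:
```python
from h import *
c=snap('wrist','w1'); c2=snap('scene','s1')
print(bot.state()['tool_pos'])
f=c['frame']; H,S,V=cv2.split(cv2.cvtColor(f,cv2.COLOR_RGB2HSV))
print('or',blobs(c,(H>=4)&(H<=18)&(S>150)&(V>100)));print('ye',blobs(c,(H>18)&(H<=33)&(S>130)&(V>100),10))
print(proj(c,[[.526,.133,.149],[.568,-.058,.28],[.541,-.032,.285],[.579,-.024,.286]]).round(1))
cv2.imwrite('pics/w1b.png',cv2.resize(f[...,::-1],(800,600),interpolation=cv2.INTER_CUBIC))
```

```text
[0.5504112  0.09976855 0.39805534]
or [([20, 74, 69, 41, 2007], [49.3, 93.8]), ([248, 137, 22, 25, 400], [258.4, 149.8]), ([123, 158, 40, 49, 1223], [142.4, 184.5])]
ye [([298, 292, 18, 37, 374], [305.6, 312.3]), ([257, 302, 24, 34, 401], [269.5, 319.3])]
[[258.1 145.8]
 [293.7 342.7]
 [268.  325.5]
 [305.5 319.6]]
```

View pics/w1b.png

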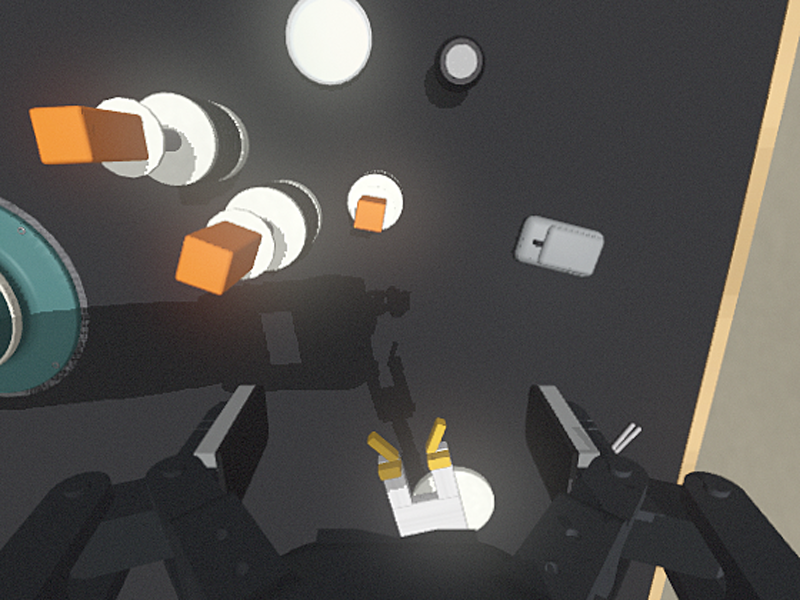

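>>> jog_arm --targets '[[[4, 0, 1, 0, 0, 0, 1], [8, 0, 1.5, 0, 0, 0, 1], [12, 0, 1.5, 0, 0, 0, 1], [15, 0, 1.5, 0, 0, 0, 1], [15, 0, 1.5, 0, 0, 0, 1], [15, 0, 1.5, 0, 0, 0, 1], [15, 0, 1.5, 0, 0, 0, 1]]]'

```text
t: 1.67
tool_pos: [0.5656, -0.0503, 0.3977]
ee_rot: [-1.209, 1.211, -1.209]
ft_force: [-0.2, -0.3, 1.7]
width: 0.0855
```

Run:
```python
from h import *
c=snap('wrist','w2'); f=c['frame']
pf=proj(c,[[.568,-.058,.28]])[0].astype(int); print(pf)
x0,y0=pf[0]-70,pf[1]-70; x0=max(x0,0);y0=max(y0,0)
a=cv2.resize(f[y0:y0+140,x0:x0+140,::-1],(590,590),interpolation=cv2.INTER_CUBIC); print('w2 crop',x0,y0,590/140)
cv2.imwrite('pics/w2c.png',a)
for t in('w1','w2'):
    c=load(t); H,S,V=cv2.split(cv2.cvtColor(c['frame'],cv2.COLOR_RGB2HSV)); m=(H>18)&(H<=33)&(S>130)&(V>100)
    print(t,blobs(c,m,20))
c=load('w1'); H,S,V=cv2.split(cv2.cvtColor(c['frame'],cv2.COLOR_RGB2HSV)); m=((H>=4)&(H<=18)&(S>150)&(V>100)).astype(np.uint8)
m[:, :230]=0; m[:,300:]=0
g=c['frame'][134:168,244:276]; print(V[134:166,246:274].tolist()[::3])
cn=max(cv2.findContours(m,0,2)[0],key=cv2.contourArea); print(cv2.minAreaRect(cn), cv2.approxPolyDP(cn,2,True)[:,0].tolist())
```

```text
[279 208]
w2 crop 209 138 4.214285714285714
w1 [([298, 292, 18, 37, 374], [305.6, 312.3]), ([257, 302, 24, 34, 401], [269.5, 319.3])]
w2 [([284, 143, 20, 41, 440], [292.2, 165.7]), ([235, 157, 28, 38, 466], [249.7, 176.1])]
[[255, 255, 254, 255, 255, 255, 255, 255, 255, 255, 255, 255, 255, 255, 255, 255, 255, 255, 255, 255, 255, 255, 255, 255, 255, 253, 253, 255], [254, 255, 255, 255, 255, 255, 249, 174, 155, 157, 158, 170, 171, 202, 197, 219, 226, 226, 240, 251, 251, 255, 255, 255, 255, 255, 255, 254], [254, 255, 255, 255, 231, 220, 231, 226, 219, 207, 185, 163, 155, 152, 163, 162, 165, 166, 165, 167, 166, 165, 162, 154, 175, 255, 255, 255], [255, 255, 255, 255, 209, 252, 250, 250, 251, 251, 252, 251, 252, 252, 251, 251, 253, 255, 252, 249, 242, 237, 233, 222, 206, 255, 255, 255], [255, 255, 176, 162, 239, 252, 248, 249, 248, 249, 249, 249, 249, 249, 248, 250, 250, 250, 250, 250, 251, 252, 245, 204, 255, 255, 255, 255], [255, 255, 183, 212, 251, 249, 248, 248, 249, 248, 248, 248, 248, 247, 249, 249, 249, 249, 250, 250, 250, 250, 224, 200, 255, 255, 255, 255], [137, 251, 176, 243, 252, 247, 247, 247, 247, 247, 246, 247, 247, 247, 247, 248, 248, 247, 248, 248, 250, 245, 209, 255, 255, 255, 255, 255], [81, 91, 193, 250, 248, 246, 247, 246, 245, 246, 247, 246, 247, 248, 246, 247, 246, 247, 247, 247, 250, 230, 196, 255, 255, 255, 255, 254], [85, 139, 255, 251, 250, 254, 253, 252, 250, 248, 248, 246, 245, 246, 246, 246, 245, 247, 246, 247, 244, 219, 255, 255, 255, 255, 216, 109], [85, 87, 88, 81, 79, 73, 76, 71, 71, 88, 107, 125, 167, 159, 169, 194, 212, 237, 244, 245, 246, 94, 74, 81, 82, 85, 88, 89], [84, 85, 88, 87, 85, 80, 87, 82, 84, 87, 86, 83, 80, 85, 89, 88, 88, 89, 92, 87, 87, 87, 87, 89, 87, 92, 89, 84]]
((258.4054260253906, 149.0675811767578), (18.905881881713867, 23.015857696533203), 9.462322235107422) [[254, 137], [250, 142], [248, 157], [266, 161], [269, 140]]
```

View pics/w2c.png

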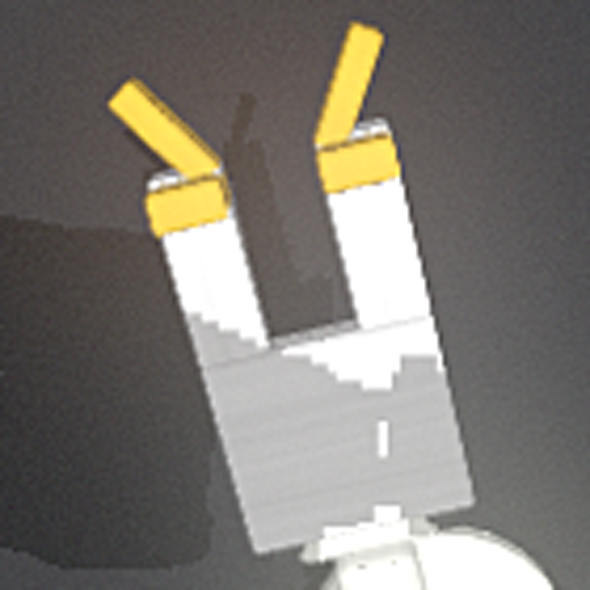

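Run:
```python
from h import *
w1,w2,sd,sc=[load(t) for t in('w1','w2','side0','scene0')]
for a,b in [((305.6,312.3),(292.2,165.7)),((269.5,319.3),(249.7,176.1))]: print('lip z',[v.round(4) for v in map(np.array,tri([ray(w1,a),ray(w2,b)]))])
print('grip top',onz(w1,(258.9,150.1),.175).round(4))
q=[onz(w1,p,.175)[:2] for p in((248.5,157),(266.5,161),(269,142.5),(251.5,140))]; print(np.round(q,4).tolist(), np.degrees(np.arctan2(*(q[1]-q[0])[::-1])),np.degrees(np.arctan2(*(q[2]-q[3])[::-1])))
k=590/140; P=lambda u,v,z: onz(w2,(209+(u+.5)/k-.5,138+(v+.5)/k-.5),z)[:2]
zs=.28
st=dict(Lf=(147,193),Lfr=(222,176),Lb=(162,237),Lbr=(230,217),Rfl=(317,150),Rf=(392,135),Rb=(400,178),Rbl=(327,193))
S={n:P(*u,zs+.008) for n,u in st.items()}; print({n:v.round(4).tolist() for n,v in S.items()})
mid=(S['Lbr']+S['Rbl'])/2; back=(S['Lb']+S['Rb'])/2
sl={n:P(*u,zs) for n,u in dict(L0=(235,230),L1=(268,345),R0=(330,195),R1=(357,323),OL0=(163,240),OL1=(255,550),OR0=(400,180),OR1=(473,500)).items()}
for a in('L','R','OL','OR'):
    d=sl[a+'0']-sl[a+'1']; print(a,np.degrees(np.arctan2(d[0],d[1])).round(1))
print('slot w',np.linalg.norm(sl['L1']-sl['R1']),'outer w',np.linalg.norm(sl['OL1']-sl['OR1']))
end=(sl['L1']+sl['R1'])/2
print('mid stops back',mid.round(4),back.round(4),'slot end',end.round(4),'dist',np.linalg.norm(mid-end))
e=(sl['OL1']+sl['OR1'])/2; ax=mid-e; ax/=np.linalg.norm(ax); print('axis',ax,np.degrees(np.arctan2(ax[0],ax[1])))
print('seat from stops',(mid-.022*ax).round(4),'from end',(end+.0105*ax).round(4))
```

```text
lip z [array([ 0.5794, -0.0189,  0.281 ]), array([0., 0.])]
lip z [array([ 0.5423, -0.0283,  0.28  ]), array([0.0001, 0.0001])]
grip top [0.5284 0.131  0.175 ]
[[0.5158, 0.1228], [0.5373, 0.118], [0.5405, 0.1399], [0.5199, 0.1428]] -12.518694843112849 -7.954714884350642
{'Lf': [0.5375, -0.033], 'Lfr': [0.5528, -0.0295], 'Lb': [0.5402, -0.0423], 'Lbr': [0.5543, -0.038], 'Rfl': [0.5721, -0.0241], 'Rf': [0.5871, -0.0211], 'Rb': [0.5889, -0.0299], 'Rbl': [0.5741, -0.033]}
L -14.8
R -12.1
OL -14.4
OR -14.0
slot w 0.01995661523237371 outer w 0.051113726811088896
mid stops back [ 0.5642 -0.0355] [ 0.5646 -0.0361] slot end [ 0.5714 -0.0663] dist 0.03159587325016521
axis [-0.24014513  0.970737  ] -13.895106341081334
seat from stops [ 0.5695 -0.0569] from end [ 0.5689 -0.0561]
```

>>> jog_arm --targets '[[[-4, 0, -1, 0, 5, 0, 1], [-8, 0, -2, 0, 10.5, 0, 1], [-12, 0, -3, 0, 10.5, 0, 1], [-16, 2, -3.75, 0, 10.5, 0, 1], [-18.1, 5, -3.75, 0, 10.5, 0, 1], [-18.1, 8, -3.75, 0, 10.5, 0, 1], [-18.1, 9.8, -3.75, 0, 10.5, 0, 1], [-18.1, 9.8, -3.75, 0, 10.5, 0, 1], [-18.1, 9.8, -3.75, 0, 10.5, 0, 1], [-18.1, 9.8, -3.75, 0, 10.5, 0, 1]]]' --newtons 60

```text
t: 2.55
tool_pos: [0.5278, 0.1314, 0.3021]
ee_rot: [-1.115, 1.342, -1.343]
ft_force: [0.2, 0.2, 1.3]
width: 0.0856
```

Run:
```python
from h import *
c=snap('wrist','w3'); f=c['frame']; s=bot.state(); print(s['tool_pos'],s['ee_rot'])
cv2.imwrite('pics/w3b.png',cv2.resize(f[...,::-1],(800,600)))
T=np.linalg.inv(np.array(c['T_tool_cam']))
print(proj(c,[s['tool_pos']]),proj(c,[[.528,.131,.175]]))
H,S,V=cv2.split(cv2.cvtColor(f,cv2.COLOR_RGB2HSV));m=((H>=4)&(H<=18)&(S>150)&(V>100)).astype(np.uint8);print(blobs(c,m,100))
```

```text
[0.52794066 0.13121235 0.30231782] [-1.11476134  1.34143823 -1.34333955]
[[275.62342533 261.60334877]] [[276.37902347 197.7560554 ]]
[([0, 152, 78, 64, 3345], [33.1, 180.8]), ([264, 176, 26, 36, 833], [276.3, 194.0]), ([114, 227, 72, 76, 3225], [145.5, 262.4])]
```

View pics/w3b.png

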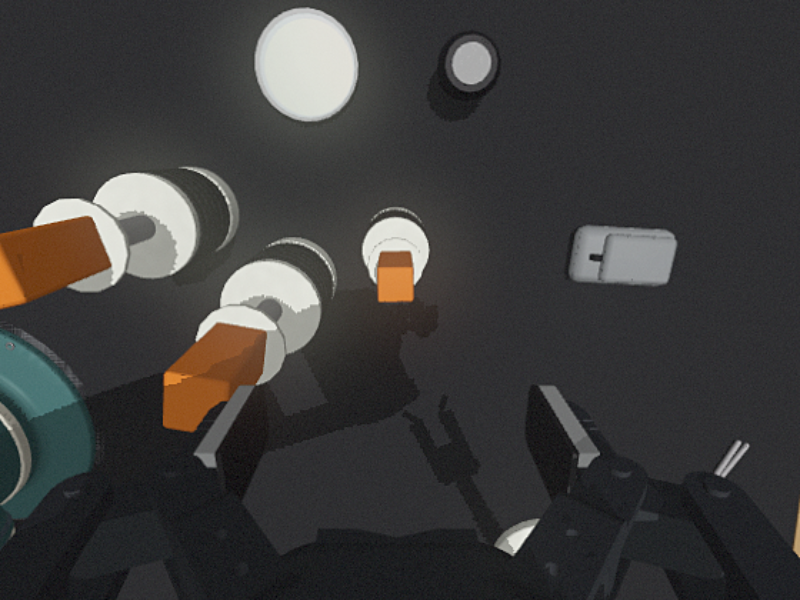

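The picture shows the grip at (395,277), square to the jaws and centred between them, with B's grip well left of the left finger. I'll descend and close.

>>> jog_arm --targets '[[[0, 4, 0, 0, 0, 0, 1], [0, 8, 0, 0, 0, 0, 1], [0, 11.5, 0, 0, 0, 0, 1], [0, 14, 0, 0, 0, 0, 1], [0, 15.2, 0, 0, 0, 0, 1], [0, 15.2, 0, 0, 0, 0, 1], [0, 15.2, 0, 0, 0, 0, 1], [0, 15.2, 0, 0, 0, 0, 0.5], [0, 15.2, 0, 0, 0, 0, 0.3], [0, 15.2, 0, 0, 0, 0, 0.25]]]'

```text
t: 3.43
tool_pos: [0.5281, 0.1311, 0.1499]
ee_rot: [-1.115, 1.342, -1.343]
ft_force: [-0.1, -0.0, -0.6]
width: 0.0518
```

>>> jog_arm --targets '[[[0, 0, 0, 0, 0, 0, 0.1], [0, 0, 0, 0, 0, 0, 0.1], [0, 0, 0, 0, 0, 0, 0.1], [0, 0, 0, 0, 0, 0, 0.1], [0, 0, 0, 0, 0, 0, 0.1], [0, 0, 0, 0, 0, 0, 0.1], [0, 0, 0, 0, 0, 0, 0.1]]]' --newtons 60

```text
t: 4.02
tool_pos: [0.5277, 0.1311, 0.1491]
ee_rot: [-1.116, 1.342, -1.343]
ft_force: [-1.4, 1.3, 5.5]
width: 0.0225
```

>>> jog_arm --targets '[[[0, -1, 0, 0, 0, 0, 0.1], [0, -3, 0, 0, 0, 0, 0.1], [0, -6, 0, 0, 0, 0, 0.1], [0, -9, 0, 0, 0, 0, 0.1], [0, -12, 0, 0, 0, 0, 0.1], [0, -15, 0, 0, 0, 0, 0.1], [0, -17.5, 0, 0, 0, 0, 0.1], [0, -18.3, 0, 0, 0, 0, 0.1], [0, -18.3, 0, 0, 0, 0, 0.1], [0, -18.3, 0, 0, 0, 0, 0.1]]]'

```text
t: 4.85
tool_pos: [0.5274, 0.131, 0.3297]
ee_rot: [-1.118, 1.344, -1.343]
ft_force: [-0.8, 0.0, -9.6]
width: 0.0222
```

>>> jog_arm --targets '[[[0, 0, 0, 0, 0, 0, 0.1], [0, 0, 0, 0, 0, 0, 0.1], [0, 0, 0, 0, 0, 0, 0.1], [0, 0, 0, 0, 0, 0, 0.1], [0, 0, 0, 0, 0, 0, 0.1], [0, 0, 0, 0, 0, 0, 0.1]]]'

```text
t: 5.35
tool_pos: [0.5275, 0.131, 0.3311]
ee_rot: [-1.117, 1.343, -1.343]
ft_force: [-0.9, 0.7, -8.7]
width: 0.0222
```

Run:
```python
from h import *
s=bot.state(); print(s['tool_pos'],s['ft_force'],s['moment'],s['width'])
c=snap('wrist','w4'); d=snap('side','d4'); e=snap('scene','s4')
f=c['frame'];H,S,V=cv2.split(cv2.cvtColor(f,cv2.COLOR_RGB2HSV));m=((H>=4)&(H<=18)&(S>150)&(V>100));print(blobs(c,m,100))
p=proj(d,[[s['tool_pos'][0],s['tool_pos'][1],.298]])[0].astype(int); print(p)
a=cv2.resize(d['frame'][max(p[1]-60,0):p[1]+90,p[0]-60:p[0]+90,::-1],(450,450),interpolation=cv2.INTER_CUBIC)
b=cv2.resize(f[...,::-1],(350,450)) 
cv2.imwrite('pics/c4.png',np.hstack([a,cv2.resize(f[150:350,200:350,::-1],(340,450))]))
M=R.from_rotvec(s['ee_rot']).as_matrix(); print(M.round(3).tolist())
for dist in(.12,.0):
    t=np.array([.569,-.0565,0])+dist*np.array([-.24,.971,0]); print((M.T@np.r_[t[:2]-s['tool_pos'][:2],0]*100).round(2))
```

```text
[0.52747811 0.13098083 0.33114866] [-0.8505191   0.7415445  -8.67494355] [0.01635381 0.03545673 0.0095351 ] 0.022152560792726816
[([0, 147, 95, 61, 3773], [42.8, 176.1]), ([131, 216, 63, 69, 2852], [159.2, 250.3]), ([254, 238, 48, 72, 2811], [278.1, 278.3])]
[278 145]
[[-0.182, -0.0, 0.983], [-0.983, -0.0, -0.182], [0.0, -1.0, -0.0]]
[6.75 0.   2.54]
[17.68 -0.    7.5 ]
```

View pics/c4.png

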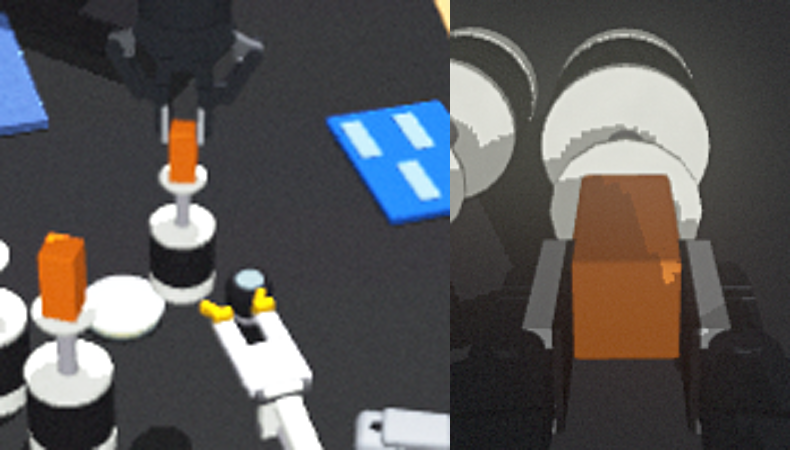

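>>> jog_arm --targets '[[[2, 0, 0.8, 0, 0, 0, 0.1], [4, 0, 1.6, 0, 0, 0, 0.1], [6, 0, 2.3, 0, 0, 0, 0.1], [6.75, 0, 2.54, 0, 0, 0, 0.1], [6.75, 0, 2.54, 0, 0, 0, 0.1], [6.75, 0, 2.54, 0, 0, 0, 0.1], [6.75, 0, 2.54, 0, 0, 0, 0.1]]]'

```text
t: 6.08
tool_pos: [0.5401, 0.0604, 0.3313]
ee_rot: [-1.117, 1.343, -1.343]
ft_force: [-0.3, -0.1, -7.4]
width: 0.0224
```

Run:
```python
from h import *
c=load('w4'); print('top centre w4',onz(c,(278.1,287.5),.331+.026).round(4))
s=bot.state(); print(s['tool_pos'],s['ft_force']); M=R.from_rotvec(s['ee_rot']).as_matrix()
d=snap('side','d5'); e=snap('scene','s5')
a=cv2.resize(d['frame'][60:220,220:360,::-1],(400,457),interpolation=cv2.INTER_CUBIC)
b=cv2.resize(e['frame'][130:290,230:370,::-1],(400,457),interpolation=cv2.INTER_CUBIC)
cv2.imwrite('pics/c5.png',np.hstack([a,b]))
for n,c in(('d',d),('s',e)):
    H,S,V=cv2.split(cv2.cvtColor(c['frame'],cv2.COLOR_RGB2HSV)); print(n,'or',blobs(c,(H>=4)&(H<=33)&(S>130)&(V>100),30))
P=np.r_[s['tool_pos'][:2],s['tool_pos'][2]-.034]; print(proj(d,[P]),proj(e,[P]))
for dist in(.05,.0):
    t=np.array([.569,-.0565,0])+dist*np.array([-.24,.971,0]); print((M.T@np.r_[t[:2]-s['tool_pos'][:2],0]*100).round(2))
```

```text
top centre w4 [0.5289 0.1304 0.357 ]
[0.54012324 0.06043239 0.33134048] [-0.33752959 -0.14341194 -7.39910828]
d or [([178, 0, 12, 29, 283], [183.8, 13.8]), ([315, 61, 31, 4, 113], [330.7, 62.6]), ([7, 116, 27, 44, 600], [20.8, 138.7]), ([281, 140, 11, 22, 207], [286.0, 150.7]), ([202, 145, 14, 29, 350], [208.8, 158.6]), ([230, 162, 17, 30, 419], [238.2, 176.4]), ([302, 181, 8, 9, 50], [305.0, 185.1]), ([284, 185, 12, 8, 62], [289.4, 188.5])]
s or [([402, 12, 23, 10, 82], [413.3, 16.6]), ([522, 68, 8, 14, 40], [525.5, 74.4]), ([321, 129, 9, 19, 53], [325.6, 140.2]), ([299, 150, 14, 34, 186], [303.6, 168.1]), ([270, 191, 11, 10, 50], [275.4, 195.7]), ([278, 203, 14, 8, 68], [284.5, 205.5])]
[[285.95253742 161.46032334]] [[307.45325675 182.58086081]]
[ 6.42 -0.    2.9 ]
[10.97 -0.    4.97]
```

View pics/c5.png

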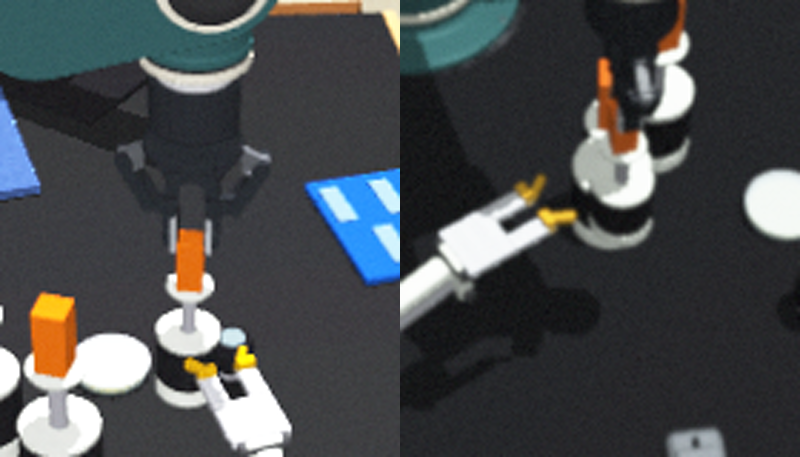

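>>> jog_arm --targets '[[[2, 0, 0.9, 0, 0, 0, 0.1], [4, 0, 1.8, 0, 0, 0, 0.1], [5.5, 0, 2.45, 0, 0, 0, 0.1], [6.42, 0, 2.85, 0, 0, 0, 0.1], [7.3, 0, 3.25, 0, 0, 0, 0.1], [8, 0, 3.55, 0, 0, 0, 0.1], [8, 0, 3.55, 0, 0, 0, 0.1], [8, 0, 3.55, 0, 0, 0, 0.1]]]'

```text
t: 6.85
tool_pos: [0.5605, -0.0249, 0.3313]
ee_rot: [-1.117, 1.343, -1.343]
ft_force: [0.9, 1.1, -8.5]
width: 0.0221
```

>>> jog_arm --targets '[[[0.7, 0, 0.32, 0, 0, 0, 0.1], [1.4, 0, 0.64, 0, 0, 0, 0.1], [2.1, 0, 0.96, 0, 0, 0, 0.1], [2.7, 0, 1.25, 0, 0, 0, 0.1], [2.97, 0, 1.37, 0, 0, 0, 0.1], [2.97, 0, 1.37, 0, 0, 0, 0.1], [2.97, 0, 1.37, 0, 0, 0, 0.1]]]'

```text
t: 7.43
tool_pos: [0.5686, -0.057, 0.3312]
ee_rot: [-1.117, 1.343, -1.343]
ft_force: [-0.2, 0.3, -8.1]
width: 0.0221
```

Run:
```python
from h import *
s=bot.state(); print(s['tool_pos'],s['ft_force'],s['moment'])
d=snap('side','d6'); e=snap('scene','s6'); w=snap('wrist','w6')
a=cv2.resize(d['frame'][110:230,240:360,::-1],(400,400),interpolation=cv2.INTER_CUBIC)
b=cv2.resize(e['frame'][150:270,220:340,::-1],(400,400),interpolation=cv2.INTER_CUBIC)
cv2.imwrite('pics/c6.png',np.hstack([a,b]))
for n,c in(('d',d),('s',e),('w',w)):
    H,S,V=cv2.split(cv2.cvtColor(c['frame'],cv2.COLOR_RGB2HSV)); print(n,'ye',blobs(c,(H>18)&(H<=33)&(S>130)&(V>100),10))
```

```text
[ 0.56857833 -0.05698763  0.33123017] [-0.22958388  0.27635648 -8.13906324] [-0.03089214 -0.00015719 -0.07300872]
d ye [([202, 146, 12, 8, 82], [207.6, 149.9]), ([231, 163, 14, 9, 92], [237.7, 167.2]), ([284, 185, 10, 8, 53], [288.6, 188.3])]
s ye [([275, 191, 6, 8, 29], [277.9, 194.0]), ([278, 203, 14, 7, 67], [284.5, 205.4])]
w ye [([272, 143, 15, 40, 397], [278.7, 161.9]), ([208, 172, 41, 48, 799], [229.7, 195.3]), ([273, 176, 26, 21, 325], [285.7, 186.3])]
```

View pics/c6.png

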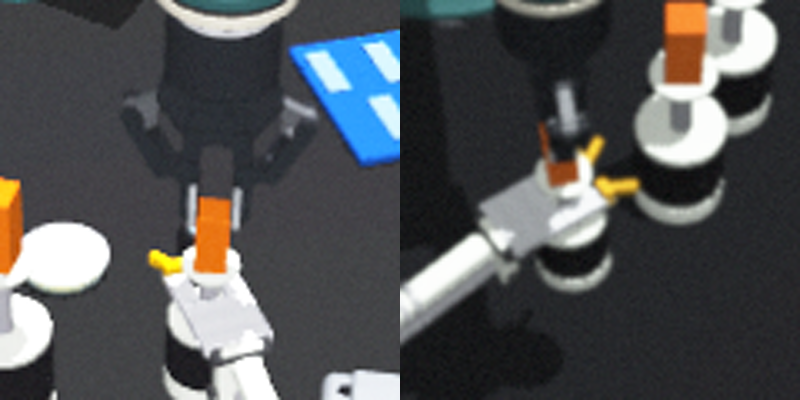

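The neck is in the slot and there is no contact force yet. I'll lower it onto the seat and then follow the fork's arc.

>>> jog_arm --targets '[[[0, 0.4, 0, 0, 0, 0, 0.1], [0, 0.8, 0, 0, 0, 0, 0.1], [0, 1.1, 0, 0, 0, 0, 0.1], [0, 1.3, 0, 0, 0, 0, 0.1], [0, 1.5, 0, 0, 0, 0, 0.1], [0, 1.7, 0, 0, 0, 0, 0.1], [-0.05, 1.9, -0.02, 0, 0, 0, 0.1], [-0.05, 1.9, -0.02, 0, 0, 0, 0.1], [-0.05, 1.9, -0.02, 0, 0, 0, 0.1]]]'

```text
t: 8.33
tool_pos: [0.5685, -0.0563, 0.3123]
ee_rot: [-1.117, 1.343, -1.343]
ft_force: [-0.6, 0.1, -7.0]
width: 0.0219
```

>>> jog_arm --targets '[[[-0.08, 0.3, -0.03, 0, 0, 0, 0.1], [-0.14, 0.6, -0.06, 0, 0, 0, 0.1], [-0.2, 0.9, -0.09, 0, 0, 0, 0.1], [-0.25, 1.2, -0.11, 0, 0, 0, 0.1], [-0.3, 1.5, -0.13, 0, 0, 0, 0.1], [-0.33, 1.8, -0.15, 0, 0, 0, 0.1], [-0.33, 1.8, -0.15, 0, 0, 0, 0.1], [-0.33, 1.8, -0.15, 0, 0, 0, 0.1], [-0.33, 1.8, -0.15, 0, 0, 0, 0.1]]]'

```text
t: 9.08
tool_pos: [0.5676, -0.0527, 0.2945]
ee_rot: [-1.117, 1.343, -1.343]
ft_force: [-0.2, -0.1, -5.7]
width: 0.022
```

Run:
```python
from h import *
s=bot.state(); print(s['tool_pos'],s['ft_force'],s['moment'])
d=snap('side','d7'); e=snap('scene','s7')
for n,c in(('d',d),('s',e)):
    H,S,V=cv2.split(cv2.cvtColor(c['frame'],cv2.COLOR_RGB2HSV)); print(n,'ye',blobs(c,(H>18)&(H<=33)&(S>130)&(V>100),10))
```

```text
[ 0.56756917 -0.05274472  0.29447498] [-0.16256778 -0.1122776  -5.71879161] [ 0.04744159  0.03069694 -0.02595669]
d ye [([202, 146, 12, 8, 80], [207.5, 149.8]), ([231, 163, 14, 9, 88], [237.8, 167.4]), ([284, 190, 11, 8, 55], [288.6, 193.9])]
s ye [([277, 195, 6, 9, 34], [279.3, 198.9]), ([280, 207, 13, 7, 59], [285.8, 209.6])]
```

>>> jog_arm --targets '[[[-0.05, 0.3, -0.02, 0, 0, 0, 0.1], [-0.1, 0.7, -0.04, 0, 0, 0, 0.1], [-0.13, 1.1, -0.06, 0, 0, 0, 0.1], [-0.16, 1.5, -0.07, 0, 0, 0, 0.1], [-0.2, 2, -0.09, 0, 0, 0, 0.1], [-0.22, 2.5, -0.1, 0, 0, 0, 0.1], [-0.24, 3, -0.11, 0, 0, 0, 0.1], [-0.24, 3.5, -0.11, 0, 0, 0, 0.1], [-0.24, 3.8, -0.11, 0, 0, 0, 0.1], [-0.24, 3.8, -0.11, 0, 0, 0, 0.1]]]'

```text
t: 10.02
tool_pos: [0.5669, -0.0502, 0.2555]
ee_rot: [-1.117, 1.343, -1.343]
ft_force: [-0.5, 1.0, -3.1]
width: 0.0224
```

>>> jog_arm --targets '[[[0, 0, 0, 0, 0, 0, 0.1], [0, 0, 0, 0, 0, 0, 0.1], [0, 0, 0, 0, 0, 0, 0.1], [0, 0, 0, 0, 0, 0, 0.1]]]'

```text
t: 10.35
tool_pos: [0.567, -0.0502, 0.2566]
ee_rot: [-1.117, 1.343, -1.343]
ft_force: [-0.7, 2.2, -2.5]
width: 0.0222
```

Run:
```python
from h import *
s=bot.state(); print(s['tool_pos'],s['ft_force'],s['moment'])
d=snap('side','d8'); e=snap('scene','s8')
for n,c in(('d',d),('s',e)):
    H,S,V=cv2.split(cv2.cvtColor(c['frame'],cv2.COLOR_RGB2HSV)); print(n,'ye',blobs(c,(H>18)&(H<=33)&(S>130)&(V>100),10))
a=cv2.resize(d['frame'][110:230,240:360,::-1],(400,400),interpolation=cv2.INTER_CUBIC)
b=cv2.resize(e['frame'][150:270,220:340,::-1],(400,400),interpolation=cv2.INTER_CUBIC)
cv2.imwrite('pics/c8.png',np.hstack([a,b]))
print(tri([ray(e,(279.3,198.9)),ray(load('d7'),(288.6,193.9))]))
```

```text
[ 0.56697837 -0.05021496  0.25655833] [-0.74080017  2.1822632  -2.47600832] [ 0.30609433  0.12504504 -0.02839175]
d ye [([202, 146, 12, 8, 78], [207.5, 149.8]), ([231, 163, 14, 9, 85], [237.9, 167.3]), ([283, 201, 11, 8, 55], [287.9, 204.3])]
s ye [([278, 203, 6, 9, 29], [280.5, 206.6]), ([281, 214, 13, 8, 66], [287.0, 217.2])]
(array([ 0.5380083 , -0.01708472,  0.25719591]), [np.float64(0.0021993934850503788), np.float64(0.0021993934850502712)])
```

View pics/c8.png

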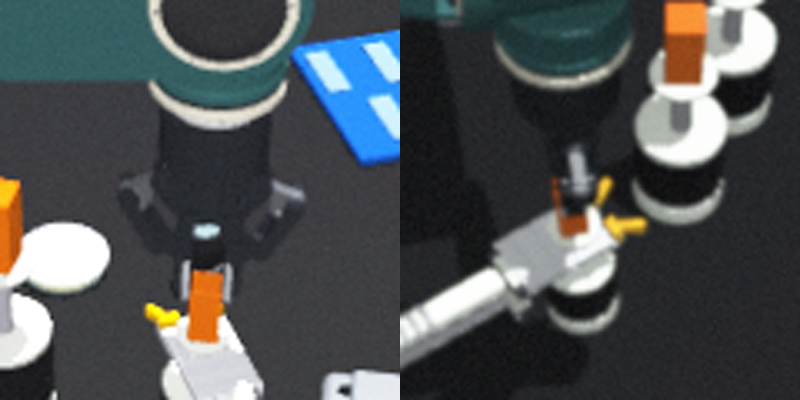

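>>> jog_arm --targets '[[[-0.09, 0.2, -0.04, 0, 0, 0, 0.1], [-0.09, 0.5, -0.04, 0, 0, 0, 0.1], [-0.07, 0.8, -0.03, 0, 0, 0, 0.1], [-0.05, 1.1, -0.02, 0, 0, 0, 0.1], [-0.02, 1.4, -0.01, 0, 0, 0, 0.1], [0.02, 1.7, 0.01, 0, 0, 0, 0.1], [0.06, 2, 0.03, 0, 0, 0, 0.1], [0.06, 2, 0.03, 0, 0, 0, 0.1], [0.06, 2, 0.03, 0, 0, 0, 0.1], [0.06, 2, 0.03, 0, 0, 0, 0.1]]]'

```text
t: 11.28
tool_pos: [0.5671, -0.0508, 0.2365]
ee_rot: [-1.117, 1.343, -1.343]
ft_force: [1.7, -1.4, -0.3]
width: 0.0219
```

>>> jog_arm --targets '[[[0, 0, 0, 0, 0, 0, 0.1], [0, 0, 0, 0, 0, 0, 0.1], [0, 0, 0, 0, 0, 0, 0.1], [0, 0, 0, 0, 0, 0, 0.1]]]'

```text
t: 11.62
tool_pos: [0.5672, -0.0508, 0.2364]
ee_rot: [-1.117, 1.343, -1.343]
ft_force: [1.3, -2.3, -1.1]
width: 0.0224
```

>>> jog_arm --targets '[[[0, 0, 0, 0, 0, 0, 0.1], [0, 0, 0, 0, 0, 0, 0.1]]]'

```text
t: 11.78
tool_pos: [0.5671, -0.0509, 0.2363]
ee_rot: [-1.117, 1.343, -1.343]
ft_force: [0.5, -1.5, -0.7]
width: 0.0221
```

Run:
```python
from h import *
s=bot.state(); print(s['tool_pos'],s['ft_force'],s['moment'])
F=[]
for i in range(6):
    d=snap('side','d9'); F.append(bot.state()['ft_force'])
print(np.mean(F,0),np.std(F,0)); e=snap('scene','s9')
for n,c in(('d',d),('s',e)):
    H,S,V=cv2.split(cv2.cvtColor(c['frame'],cv2.COLOR_RGB2HSV)); print(n,'ye',blobs(c,(H>18)&(H<=33)&(S>130)&(V>100),10))
```

```text
[ 0.56713927 -0.05087307  0.23633122] [ 0.52333861 -1.46950939 -0.68443446] [-0.47601907 -0.39890395  0.04936228]
[ 1.71042949 -1.5532205  -0.6736562 ] [0.40357429 0.4884144  0.4921257 ]
d ye [([202, 146, 12, 8, 78], [207.5, 149.8]), ([231, 164, 14, 8, 84], [237.9, 167.4]), ([283, 207, 11, 8, 54], [287.9, 210.2])]
s ye [([278, 207, 6, 9, 29], [280.5, 210.6]), ([281, 219, 13, 7, 59], [286.6, 221.6])]
```

>>> jog_arm --targets '[[[0.06, 0.1, 0.05, 0, 0, 0, 0.1], [0.12, 0.2, 0.1, 0, 0, 0, 0.1], [0.12, 0.3, 0.1, 0, 0, 0, 0.1], [0.12, 0.4, 0.1, 0, 0, 0, 0.1], [0.12, 0.4, 0.1, 0, 0, 0, 0.1], [0.12, 0.4, 0.1, 0, 0, 0, 0.1], [0.12, 0.4, 0.1, 0, 0, 0, 0.1]]]'

```text
t: 12.72
tool_pos: [0.5678, -0.0521, 0.2322]
ee_rot: [-1.117, 1.343, -1.343]
ft_force: [-2.7, 2.3, -0.5]
width: 0.0224
```

Run:
```python
from h import *
s=bot.state(); print(s['tool_pos'])
F=[];M=[]
for i in range(8):
    d=snap('side','d10'); F.append(bot.state()['ft_force']);M.append(bot.state()['moment'])
print(np.mean(F,0),np.mean(M,0)); w=snap('wrist','w10');e=snap('scene','s10')
for n,c in(('d',d),('s',e)):
    H,S,V=cv2.split(cv2.cvtColor(c['frame'],cv2.COLOR_RGB2HSV)); print(n,'ye',blobs(c,(H>18)&(H<=33)&(S>130)&(V>100),10))
f=w['frame'];cv2.imwrite('pics/c10.png',np.hstack([cv2.resize(f[100:350,180:380,::-1],(400,500)),cv2.resize(d['frame'][150:250,250:330,::-1],(400,500),interpolation=cv2.INTER_CUBIC)]))
```

```text
[ 0.56776442 -0.0521454   0.23224121]
[-2.71366126  2.58130883 -1.24131416] [ 0.40315911  0.59490645 -0.04619261]
d ye [([202, 146, 12, 8, 78], [207.5, 149.8]), ([231, 163, 14, 9, 85], [237.9, 167.3]), ([283, 208, 11, 8, 54], [287.9, 211.5])]
s ye [([279, 208, 4, 8, 26], [280.3, 211.3]), ([281, 220, 13, 7, 58], [286.7, 222.4])]
```

View pics/c10.png

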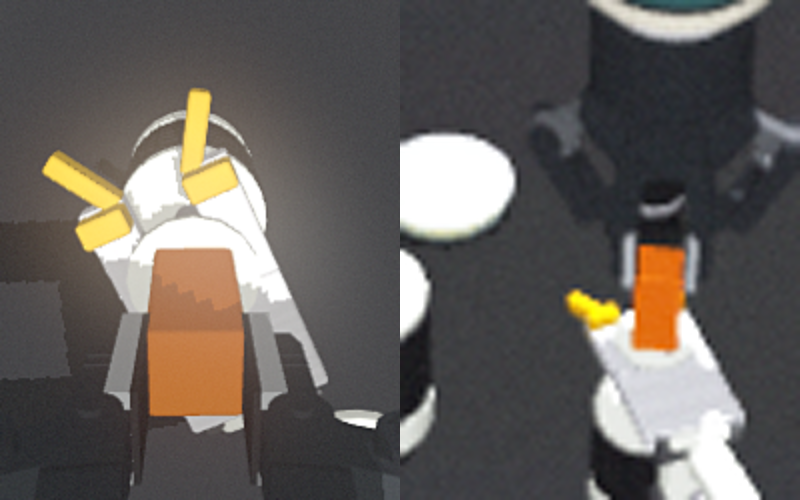

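>>> jog_arm --targets '[[[-0.06, 0, -0.05, 0, 0, 0, 0.1], [-0.05, 0.1, -0.05, 0, 0, 0, 0.1], [-0.04, 0.2, -0.05, 0, 0, 0, 0.1], [-0.03, 0.3, -0.04, 0, 0, 0, 0.1], [-0.02, 0.4, -0.04, 0, 0, 0, 0.1], [-0.01, 0.5, -0.03, 0, 0, 0, 0.1], [-0.01, 0.5, -0.03, 0, 0, 0, 0.1], [-0.01, 0.5, -0.03, 0, 0, 0, 0.1], [-0.01, 0.5, -0.03, 0, 0, 0, 0.1]]]'

```text
t: 13.97
tool_pos: [0.5677, -0.0522, 0.2274]
ee_rot: [-1.117, 1.343, -1.343]
ft_force: [1.2, -2.4, 0.3]
width: 0.0223
```

```bash
cat > m.py <<'E'
from h import *
s=bot.state(); print(s['t'],s['tool_pos'])
F=[];M=[]
for i in range(10):
    d=snap('side','dl'); q=bot.state();F.append(q['ft_force']);M.append(q['moment'])
print(np.mean(F,0).round(2),np.mean(M,0).round(2))
H,S,V=cv2.split(cv2.cvtColor(d['frame'],cv2.COLOR_RGB2HSV)); print('ye',blobs(d,(H>18)&(H<=33)&(S>130)&(V>100),10)[2:])
E
python3 m.py
```

```text
13.9667 [ 0.5677123  -0.05217351  0.22741208]
[ 2.55 -2.13  0.76] [-0.62 -0.51  0.04]
ye [([283, 210, 11, 8, 53], [287.9, 213.2])]
```

>>> jog_arm --targets '[[[0.02, 0, 0.03, 0, 0, 0, 0.1], [0.035, 0, 0.055, 0, 0, 0, 0.1], [0.035, 0, 0.055, 0, 0, 0, 0.1], [0.035, 0, 0.055, 0, 0, 0, 0.1]]]'

```text
t: 14.8
tool_pos: [0.5679, -0.0524, 0.2271]
ee_rot: [-1.117, 1.344, -1.342]
ft_force: [-0.7, -1.4, -0.2]
width: 0.0224
```

```bash
python3 m.py
```

```text
14.8 [ 0.56791857 -0.05240106  0.22712845]
[-1.34 -0.17  0.33] [-0.17  0.26 -0.03]
ye [([283, 210, 11, 7, 52], [288.0, 213.1])]
```

>>> jog_arm --targets '[[[0, -0.1, -0.01, 0, 0, 0, 0.1], [0, -0.2, -0.01, 0, 0, 0, 0.1], [0, -0.2, -0.01, 0, 0, 0, 0.1], [0, -0.2, -0.01, 0, 0, 0, 0.1], [0, -0.2, -0.01, 0, 0, 0, 0.1], [0, -0.2, -0.01, 0, 0, 0, 0.1]]]' --newtons 20

```text
t: 15.8
tool_pos: [0.568, -0.0524, 0.2292]
ee_rot: [-1.117, 1.343, -1.343]
ft_force: [-3.0, 1.2, -0.3]
width: 0.0224
```

```bash
python3 m.py
```

```text
15.8 [ 0.5679534  -0.05242568  0.2292347 ]
[-2.32  1.66 -0.31] [ 0.23  0.5  -0.04]
ye [([283, 209, 11, 9, 56], [288.0, 212.5])]
```

>>> jog_arm --targets '[[[-0.02, 0.1, -0.03, 0, 0, 0, 0.1], [-0.02, 0.1, -0.03, 0, 0, 0, 0.1], [-0.02, 0.1, -0.03, 0, 0, 0, 0.1], [-0.02, 0.1, -0.03, 0, 0, 0, 0.1], [-0.02, 0.1, -0.03, 0, 0, 0, 0.1]]]'

```text
t: 16.72
tool_pos: [0.5678, -0.0523, 0.2284]
ee_rot: [-1.117, 1.343, -1.343]
ft_force: [0.3, -0.3, -0.5]
width: 0.0224
```

```bash
python3 m.py
```

```text
16.7167 [ 0.56783315 -0.0523157   0.22839956]
[ 0.15 -0.27 -0.1 ] [-0.2  -0.05  0.01]
ye [([283, 209, 11, 9, 55], [287.9, 212.8])]
```

All forces are near zero, so the arm carries the lamp. I'll release gently.

>>> jog_arm --targets '[[[0, 0, 0, 0, 0, 0, 0.3], [0, 0, 0, 0, 0, 0, 0.35], [0, 0, 0, 0, 0, 0, 0.4], [0, 0, 0, 0, 0, 0, 0.5], [0, 0, 0, 0, 0, 0, 0.6], [0, 0, 0, 0, 0, 0, 0.7], [0, 0, 0, 0, 0, 0, 0.7], [0, 0, 0, 0, 0, 0, 0.7], [0, 0, 0, 0, 0, 0, 0.7]]]'

```text
t: 17.97
tool_pos: [0.5677, -0.0523, 0.2284]
ee_rot: [-1.117, 1.343, -1.343]
ft_force: [0.9, 1.0, -0.0]
width: 0.0599
```

```bash
python3 m.py
python3 - <<'E'
from h import *
w=snap('wrist','w12');d=snap('side','d12')
f=w['frame'];cv2.imwrite('pics/c12.png',np.hstack([cv2.resize(f[60:360,140:420,::-1],(400,430)),cv2.resize(d['frame'][140:260,240:350,::-1],(394,430),interpolation=cv2.INTER_CUBIC)]))
E
```

```text
17.9667 [ 0.56773941 -0.05226775  0.2283539 ]
[ 0.09 -0.25 -0.17] [-0.01 -0.   -0.  ]
ye [([283, 209, 11, 8, 52], [287.9, 212.8])]
```

View pics/c12.png

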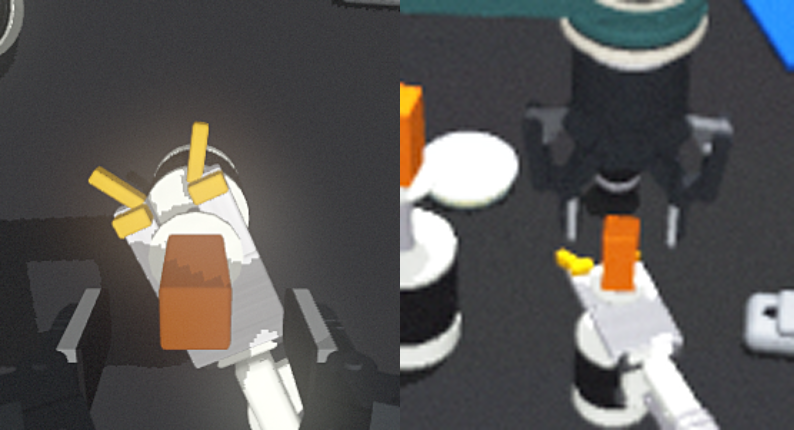

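The picture shows both pads clear of the grip, the collar behind both yellow stops, and the fork unmoved (lip still at row 212.8). I'll retreat straight up.

>>> jog_arm --targets '[[[0, -1, 0, 0, 0, 0, 0.7], [0, -3, 0, 0, 0, 0, 0.7], [0, -6, 0, 0, 0, 0, 0.7], [0, -9, 0, 0, 0, 0, 0.7], [0, -12, 0, 0, 0, 0, 0.7], [0, -14, 0, 0, 0, 0, 0.7], [0, -15, 0, 0, 0, 0, 0.7], [0, -15, 0, 0, 0, 0, 0.7], [0, -15, 0, 0, 0, 0, 0.7], [0, -15, 0, 0, 0, 0, 0.7]]]'

```text
t: 19.4
tool_pos: [0.5676, -0.0522, 0.3766]
ee_rot: [-1.118, 1.345, -1.342]
ft_force: [0.7, -0.4, -0.1]
width: 0.06
```

```bash
python3 m.py
python3 - <<'E'
from h import *
w=snap('wrist','w13')
cv2.imwrite('pics/c13.png',w['frame'][...,::-1])
d=snap('side','d13')
H,S,V=cv2.split(cv2.cvtColor(d['frame'],cv2.COLOR_RGB2HSV)); print([b for b in blobs(d,(H>=4)&(H<=33)&(S>130)&(V>100),30)])
E
```

```text
19.4 [ 0.56757375 -0.05222     0.37657336]
[-0.12  0.   -0.04] [0.   0.01 0.01]
ye [([297, 200, 10, 7, 58], [301.4, 203.4]), ([283, 209, 11, 9, 52], [287.8, 212.9])]
[([178, 0, 12, 27, 247], [183.7, 12.6]), ([5, 123, 28, 36, 544], [19.8, 139.3]), ([202, 145, 14, 29, 348], [208.8, 158.5]), ([230, 162, 17, 30, 419], [238.2, 176.4]), ([296, 200, 11, 21, 206], [300.8, 209.5]), ([283, 209, 11, 9, 51], [287.9, 212.8])]
```

Lip and grip positions have not changed since release, and the gripper is clear. I'm handing in.

```bash
python3 -c "
from bench import bot
print(bot.finish_job())"
```

```text
the job is handed in; nothing more can be done
None
```

The lamp is hanging in the fork with its collar behind both yellow stops, the arm carries its full weight, and I handed the job in at about 20 s. No verdict was reported.

- **Pick:** I took the smallest of the three lamps. Its measured size (20 px housing, 19 px grip) matched the description, and the other two were about 1.45 times too big. It weighs roughly 0.83 kg.
- **Hang:** I entered the slot about 17 mm above the seat. I then followed the arm down roughly 85 mm by tool travel, until the wrist forces were below 0.3 N, and only then released.
- **Last checks:** The fork's lip stayed within 0.1 px (row 212.8 to 212.9) from before release through the retreat. Wrist forces were then about zero, and the gripper stood 15 cm above the lamp.
- **Not verified:**
  - The final picture could not be viewed because the 12-picture limit was used up, so the last check rests on blob positions.
  - I did not measure the dish, eyepiece or mouse again at the end; the robot stayed clear of them throughout.
- **Disagreement:** While following the arm down, the sideways force flipped by up to about 3 N from friction in the slot. I eased it out with sub-millimetre to 1 mm shifts before letting go.

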